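# Unlock the medicine box with its key and slide the lid open

### The arm

A 6-joint arm with a two-finger parallel gripper is mounted at the origin on the work surface; the furniture and walls round the work are solid. World frame = base frame: x ahead of the robot, y to its left, z up, the work surface at z = 0. Lengths are in m, angles in rad, forces in N, time in s.
With the tool pointing down it reaches from about 0.375 to 0.975 m from the base axis. Payload 3.8 kg.
Tool frame: the origin (TCP) lies on the centre line of the jaws, within the pads' length; the fingertips stand 14 mm ahead of it and the grasp point (between the pads) lies 5 mm behind it; x points along the fingers, y is the direction in which the jaws open and shut, and the axes are right-handed (so a half turn about x gives the same grasp; the last joint's range is limited). The gripper opens to 85 mm and grips with 20 to 120 N. Pads are 22 mm wide; open, the fingers measure 114 mm over their backs; the gripper's body (76 mm by 85 mm) begins 54 mm behind the grasp point. The pads swing forward as they close: fully open they stand 13 mm farther back than shut.
Start: joints at [1.137, 0.264, 1.604, -0, 1.274, -0.037], TCP at [0.261, 0.623, 0.245] pointing down, gripper open.
Joint ranges: [-2.63, 2.63], [-0.94, 2.18], [0.31, 2.57], [-1.31, 4.45], [0, 2.66], [-2.55, 2.55]. Speed limits (rad/s): [2.57, 2.57, 3.14, 3.14, 3.14, 3.14].

### API

Orientations are given as a rotation vector (axis times angle).
In Python, from workcell import bot gives the robot as it stands.
- The arm moves only by the shell command python3 -m creep 'ROWS' [FORCE]. ROWS is JSON, a list of rows, each an object with "grip": the finger opening in cm, from 0 to 8.54; "dp": the shift along the tool's x, y, z in cm, a list of three; "rotation": the turn, a rotation vector about the tool's x, y, z in rad, a list of three. A call has 1 to 5 rows; each row is the pose to reach, as a shift and turn from the pose commanded when the call began, along the tool's axes at that moment; what a row does not reach only later rows make up. A row lasts 1/12 s, in which the tool goes at most 41.7 mm and 7.16 degrees, less where a joint would pass 70% of its speed; a pose out of reach is approached as far as the arm can. A call with a gripper value outside its range is refused whole. The fingers move at their own pace and stop on an object; FORCE is the grip in N (left out, the last holds). Time passes only in rows, so rows that repeat a pose let the fingers close. It gives the time, the measured TCP pose, the force and the opening at its end, in the units of the state.
- bot.read_state(): the state, without advancing time (a new reading comes with each control period).
- bot.read_camera(name): name is "side" or "top" or "wrist"; returns (picture, depth): 384x512x3 uint8, red, green, blue; 384x512 float32, m along the optical axis (not along the pixel's ray), 0 where there is no reading.
- bot.get_calibration(name): a dict with "fx", "fy", "cx", "cy" (pixels), "rvec" (rotation vector, rad) and "tvec" (3), from world to camera coordinates, as OpenCV has them. Camera axes: x right, y down, z forward; pixel columns grow to the right and rows downward; lengths in m; the calibration is good to about 2 mm. A picture is of the moment at which its call begins: read the wrist's pose just before it. get_calibration takes no time and is no camera call; for the wrist camera it gives the pose at the moment of the call.
- bot.finish_job(): hands the job in, once; it reports no verdict.
The state is a dict: "time": time; "q": joint angles; "joint_vel": joint speeds; "joint_torque": joint torques, N m; "tool_pos": TCP position; "tcp_rot": TCP orientation; "wrist_force": force on the tool from outside, world axes, zero at the start; "torque": the same for the moment, N m; "width": opening from 0.0 (shut) to 1.0 (fully open).
Only numpy, scipy, OpenCV 4.12 (cv2) and the standard library are available. Lean on these libraries where they do the work, as an engineer would, in place of code of your own. Each camera call takes 0.05 s, during which the arm holds its last target.

### The job

Take the red key from its wooden stand, push it fully home into the lock of the white medicine box and turn it clockwise as far as it goes so that the hook swings off the catch. Leave the key standing in the lock and push the green lid all the way open by its black bar, so that the pot inside can be reached. Do not shift or tip over the mug and the spice jar.

Things in the scene. Friction and masses are not known exactly. Their poses are not given: they have to be found in the camera images.
- key_bow (a point): Centre of the red plastic bow (grip) of the upright key: a plate 36 mm wide along this point's x, 9 mm thick along y, from 18 mm below to 18 mm above this point along z (up); grasp it across the 9 mm. Below it come a neck and a round collar 22 mm across, whose underside (shoulder) is 28 mm below this point, then the blade. Half a turn about z makes no difference. Key mass about 50 g.
- key_tip (a point): Middle of the lower end of the key's flat steel blade, 48 mm below the centre of the bow, axes as the bow's. The blade is 16 mm (x) by 6 mm (y), 20 mm long up to the shoulder, rounded at its tip.
- key_stand: Fixed wooden block 66 x 56 mm, 32 mm high; the key stands blade down, loosely (2 mm play each side), in a slot in its top, shoulder on the top face. Origin at the centre of its underside, x along the slot.
- keyhole (a point): Centre of the slot's mouth, on the brass upper face of the lock's turning cylinder (a steel knob 54 mm across, rim 2 mm above this face), 114 mm above the worktop. Slot 18.6 mm along this point's x, 8.6 mm along y, 22 mm deep straight down, small bevel; the key goes in 20 mm until its shoulder rests on this face. Axes turn with the cylinder, z up.
- lock (a joint): Angle of the lock cylinder, rad, growing clockwise from above: starts within 0.1 of 0 (locked), stop at 1.22. Stays where left; friction 0.06 N m. The key has up to 0.2 rad of play before it drives the cylinder, so turn it that much farther. The cylinder's 60 mm hook arm blocks the curved steel catch on the lid and frees it above about 0.85.
- lock_box: Fixed white metal box, 130 mm along its x, 250 mm along y, 88 mm high, origin at the centre of its underside, z up. The lock stands on the fixed deck at the -y end, its axis 75 mm from the origin; the green lid covers the rest and slides toward the box's +y, away from the lock, overhanging the end.
- lid_bar (a point): Middle of the black finger bar on the green lid: 70 mm long along the box's x, 8 mm thick along its y, from z 88 (lid's top face) to 105 mm above the worktop; this point at z = 97 mm. Push on its side facing the lock. Between bar and catch about 70 mm of lid are clear and flat. Axes as the box's.
- lid (a joint): Travel of the lid, m: 0 closed, end stop at 0.115 fully open. Slides with about 2 N of friction and stays where it is left.
- pot: Small pot with a blue cap, 38 mm across and 71 mm high, standing inside the box under the lid; origin at the centre of its underside. Not to be handled.
- mug: White mug with red lines, 82 x 112 x 94 mm, bystander; origin at the centre of its underside.
- spice_jar: Spice jar with a red cap, 45 mm across and 106 mm high, bystander; origin at the centre of its underside.
Mind the look-alikes: they are no part of the job. There is more than one size of the part that bears key_bow; the job needs the middle-sized.

How it is judged:
On the way, in this order (a step that is already met when the one before it is completed fails the run):
1. the key is fully home in the lock, before it is turned (horizontal distance between key_tip and keyhole below 0.006 m and z of key_tip in the frame of keyhole below -0.015 m and angle between key_tip's own z axis and vertical below 0.2 rad), for 0.2 s.
2. the key, in the lock, has turned the cylinder to its stop (all of step 1 and value of joint lock above 1 rad), for 0.2 s.
3. the lid has been slid open (value of joint lid above 0.09 m), for 0.2 s.
At the end, for the whole second after the job is handed in: The key stands in the lock (tip at least 15 mm deep, within 6 mm of the slot's centre, upright within 0.2 rad), the cylinder is turned past 1.0 rad, the lid is open by more than 90 mm, and the pot stands upright and still inside (all of step 2 and value of joint lid above 0.09 m and linear speed of pot below 0.02 m/s and angle between pot's own z axis and vertical below 0.2 rad); the robot touches nothing.
It fails at once if the mug is shifted by more than 30 mm or tipped (distance of mug from where it was at the start of the episode above 0.03 m or angle between mug's own z axis and vertical above 0.4 rad).
It fails at once if the spice jar is shifted by more than 30 mm or tipped (distance of spice_jar from where it was at the start of the episode above 0.03 m or angle between spice_jar's own z axis and vertical above 0.4 rad).
It also fails if it takes over 51 s, if anything falls off the work surface, if the arm or the gripper's body presses on something with over 40 N, if the wrist force passes 120 N, or if a joint passes its speed limit or range.

## Working session

There is one attempt and no reset: what is moved stays moved. The work goes in short steps, Python scripts to look and compute and a shell command to move; the robot and the scene stay as the last step left them, time stands still between calls to the robot, and variables do not carry over. Pictures are saved under pics/ and viewed, and the job is handed in when it is done.

```bash
mkdir -p pics; ls
cat > h.py <<'E'
import numpy as np, cv2
from workcell import bot
from scipy.spatial.transform import Rotation as R
def cap(n,tag):
    c=bot.get_calibration(n); p,d=bot.read_camera(n)
    np.savez(f'pics/{tag}.npz',p=p,d=d,**{k:np.array(v) for k,v in c.items()})
    cv2.imwrite(f'pics/{tag}.png',p[:,:,::-1]); return p,d,c
def load(tag): return np.load(f'pics/{tag}.npz')
def world(z):
    d=z['d'];h,w=d.shape;u,v=np.meshgrid(np.arange(w),np.arange(h))
    P=np.stack([(u-z['cx'])/z['fx']*d,(v-z['cy'])/z['fy']*d,d],-1)
    Rm=R.from_rotvec(z['rvec']).as_matrix()
    return (P-z['tvec'])@Rm
E
python3 - <<'E'
from h import *
s=bot.read_state();print(s)
for n in('side','top','wrist'):
    cap(n,n+'0')
E
```

```text
pics
{'time': 0.0, 'q': array([ 1.13708753e+00,  2.64777383e-01,  1.60537905e+00, -5.43023176e-06,
        1.27370469e+00, -3.68859707e-02]), 'joint_vel': array([ 4.49323393e-05, -6.50015930e-04,  7.29004395e-04, -1.31300424e-03,
        2.78386466e-04,  2.04153087e-04]), 'joint_torque': array([ 9.90231820e-04, -5.15100574e+01, -3.67314577e+01, -1.14864447e-04,
        1.27785842e-02,  1.94059493e-05]), 'tool_pos': array([0.26057928, 0.6219112 , 0.24394294]), 'tcp_rot': array([ 0.30957175,  1.54881271, -0.31305771]), 'wrist_force': array([ 0.37408975, -0.39934902,  0.1803362 ]), 'torque': array([0.05731466, 0.03199349, 0.0035178 ]), 'width': 0.995864452257658}
```

View pics/top0.png

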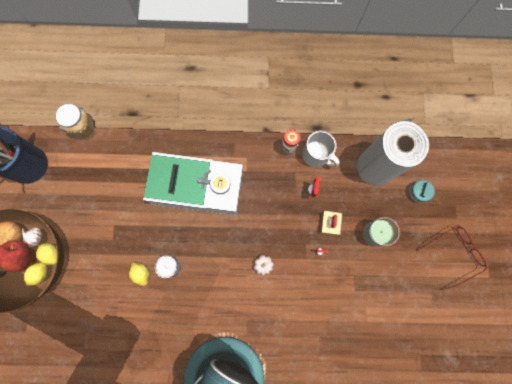

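View pics/side0.png

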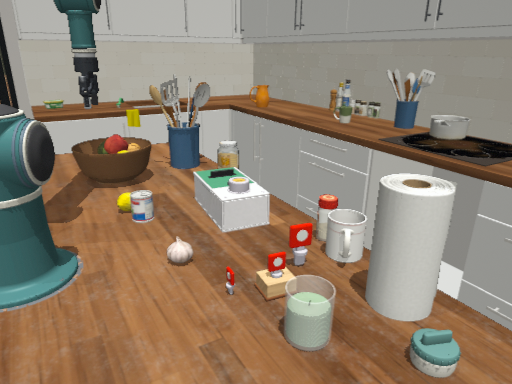

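View pics/wrist0.png

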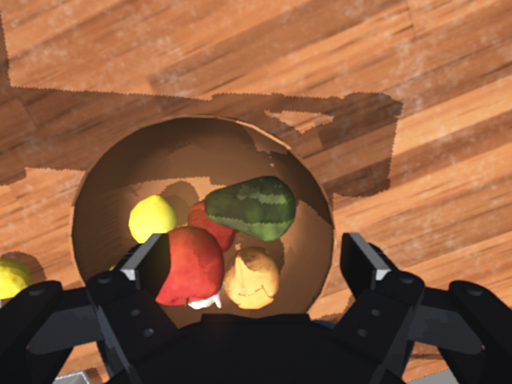

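Candidates for the key (top picture): a large red key at (315,187), a key in the wooden stand at (333,222) and a small key at (320,251). The choice is the stand one, the middle size. The next step is a close crop and measurement.

Run:
```python
from h import *
z=load('top0');p=z['p'][:,:,::-1]
a=cv2.resize(p[170:265,280:380],None,fx=4,fy=4,interpolation=cv2.INTER_CUBIC)
b=cv2.resize(p[145:215,140:245],None,fx=3.8,fy=3.8,interpolation=cv2.INTER_CUBIC)
s=load('side0')['p'][:,:,::-1]
c=cv2.resize(s[215:305,215:325],None,fx=3.6,fy=3.6,interpolation=cv2.INTER_CUBIC)
H=600;o=np.zeros((600,800,3),np.uint8)
a=a[:300,:];o[:a.shape[0],:a.shape[1]]=a
o[:266,400:799]=b
c=c[:290];o[305:305+c.shape[0],:c.shape[1]]=c
cv2.imwrite('pics/crop0.png',o)
W=world(z)
r=z['p'].astype(int);red=(r[:,:,0]>150)&(r[:,:,1]<80)&(r[:,:,2]<80)
for nm,(u0,u1,v0,v1) in dict(mid=(322,345,210,236),large=(305,325,175,200),small=(312,330,243,260)).items():
    m=np.zeros_like(red);m[v0:v1,u0:u1]=red[v0:v1,u0:u1]
    P=W[m];print(nm,len(P),P.mean(0),P.min(0),P.max(0))
for nm,(u,v) in dict(bar=(174,179),lock=(221,184),stand=(326,215),lid=(160,170),deck=(235,200),mug=(318,150),jar=(291,138)).items(): print(nm,W[v,u])
print(z['tvec'],z['fx'])
```

```text
mid 20 [ 0.41894224 -0.28727298  0.0781692 ] [ 0.40443398 -0.28978522  0.07192486] [ 0.43265143 -0.28330132  0.08136887]
large 74 [ 0.5121079  -0.23788812  0.09018493] [ 0.4882401  -0.26154963 -0.00154021] [ 0.53905421 -0.23000775  0.09865331]
small 11 [ 0.34046999 -0.26031591  0.03733158] [ 0.33598796 -0.27654616 -0.00051471] [ 0.34617843 -0.24457449  0.05255327]
bar [0.51926748 0.14693333 0.09509664]
lock [0.50570636 0.01927259 0.10976673]
stand [ 0.43990178 -0.27410665  0.03481139]
lid [0.54425833 0.187135   0.09052713]
deck [ 0.46779495 -0.01830043  0.08535942]
mug [ 0.63839323 -0.25846624  0.00782545]
jar [ 0.64007704 -0.16663455  0.10569702]
[-0.08355419  0.50422354  1.03997695] 389.0779687663571
```

View pics/crop0.png

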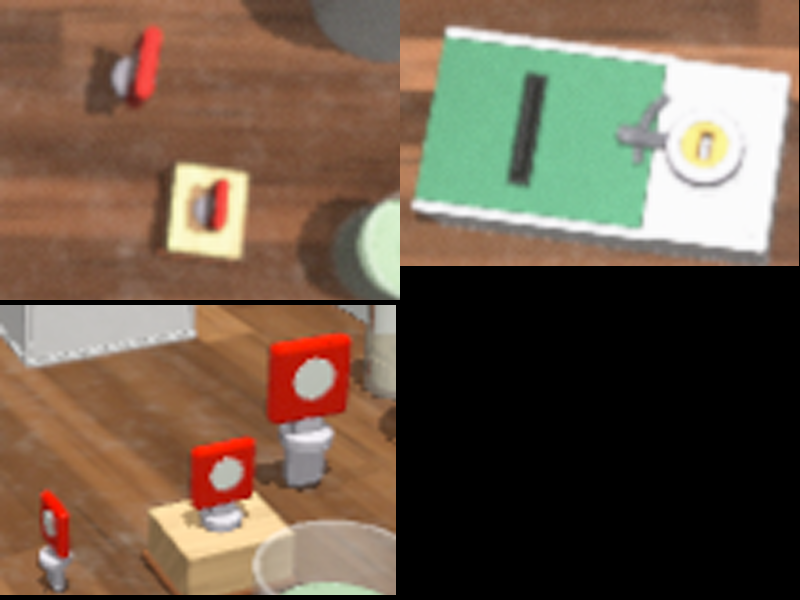

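The crop shows the middle key in the stand (top (333,222); side (276,268)). The keys beside it are bigger and smaller and stand without a stand. The locked hook points at the lid catch. Next: pose calculations for the way there.

```bash
cat >> h.py <<'E'
def tgt(pos,ydir=None):
    """print shift (cm, tool axes) and rotation from the present pose to TCP pos, tool down, y along ydir (world xy angle)"""
    s=bot.read_state();M=R.from_rotvec(s['tcp_rot']).as_matrix();p=s['tool_pos']
    dp=M.T@(np.array(pos)-p)*100
    print('t',round(s['time'],2),'pos',p.round(4),'dp',dp.round(2),'q1,q6',s['q'][[0,5]].round(3),'F',s['wrist_force'].round(1),'w',round(s['width'],3))
    print('M y',M[:,1].round(3),'yaw_y',np.arctan2(M[1,1],M[0,1]).round(3),'x',M[:,0].round(3))
    if ydir is not None:
        y=np.array([np.cos(ydir),np.sin(ydir),0]);x=np.array([0,0,-1.]);T=np.stack([x,y,np.cross(x,y)],1)
        print('rot',R.from_matrix(M.T@T).as_rotvec().round(3))
E
python3 - <<'E'
from h import *
tgt([0.50,0.08,0.27],np.pi/2)
z=load('top0');W=world(z)
r=z['p'].astype(int)
red=(r[:,:,0]>130)&(r[:,:,1]<90)&(r[:,:,2]<90)&(W[:,:,2]>.065)
m=np.zeros_like(red);m[210:236,322:345]=1;P=W[m&red][:,:2]
e=np.linalg.eigh(np.cov(P.T));print(P.mean(0),e[1][:,1],len(P))
# box outline
m=(W[:,:,2]>.08)&(W[:,:,2]<.093);m[:, :140]=0;m[:,248:]=0;m[:150]=0;m[215:]=0
print(cv2.minAreaRect(W[m][:,:2].astype(np.float32)))
# candle
m=(W[:,:,2]>.03);m2=np.zeros_like(m);m2[212:250,360:402]=1;Q=W[m&m2];print('candle',Q.min(0),Q.max(0))
m2[:]=0;m2[175:200,305:325]=1;Q=W[m&m2];print('large',Q.min(0),Q.max(0))
E
```

```text
t 0.15 pos [0.2606 0.6221 0.2442] dp [ -2.51 -40.75  43.03] q1,q6 [ 1.137 -0.037] F [-0.2 -0.1 -0. ] w 1.006
M y [ 0.386  0.922 -0.002] yaw_y 1.174 x [-0.001 -0.002 -1.   ]
rot [-0.397 -0.     0.002]
[ 0.41768799 -0.28724756] [-0.9911577   0.13268918] 24
((0.5149734616279602, 0.0979534164071083), (0.25023359060287476, 0.13479629158973694), 84.0004653930664)
candle [ 0.29263196 -0.45572234  0.0304896 ] [ 0.42853537 -0.05318631  1.11996094]
large [ 0.29263196 -0.25245764  0.03177027] [ 0.53601642 -0.05318631  1.11996094]
```

```bash
python3 -m creep '[{"grip":6,"dp":[-2.5,-4,4.2],"rotation":[0,0,0]},{"grip":6,"dp":[-2.5,-7,7.2],"rotation":[-0.1,0,0]},{"grip":6,"dp":[-2.5,-10,10.3],"rotation":[-0.2,0,0]},{"grip":6,"dp":[-2.5,-13,13.4],"rotation":[-0.29,0,0]},{"grip":6,"dp":[-2.5,-16,16.6],"rotation":[-0.29,0,0]}]' 40
python3 - <<'E'
from h import *
tgt([0.50,0.08,0.27],1.466)
c=bot.get_calibration('wrist');s=bot.read_state()
Rc=R.from_rotvec(c['rvec']).as_matrix();C=-Rc.T@np.array(c['tvec'])
M=R.from_rotvec(s['tcp_rot']).as_matrix()
print('cam in tool',M.T@(C-s['tool_pos']),'axes',(M.T@Rc.T).round(3),c['fx'])
E
```

```text
time: 0.57
tool_pos: [0.3418, 0.433, 0.2701]
tcp_rot: [0.08, 1.569, -0.08]
wrist_force: [1.0, -0.3, 0.5]
width: 0.703
t 0.57 pos [0.3418 0.433  0.2701] dp [ 2.000e-02 -3.350e+01  1.933e+01] q1,q6 [ 0.857 -0.611] F [ 1.  -0.3  0.5] w 0.703
M y [ 0.102  0.995 -0.   ] yaw_y 1.469 x [ 0. -0. -1.]
rot [0.003 0.    0.   ]
cam in tool [-0.12855686  0.00036241 -0.06618504] axes [[-0.    -0.262  0.965]
 [ 1.     0.     0.   ]
 [-0.     0.965  0.262]] 283.5794709819915
```

```bash
python3 - <<'E'
from h import *
tgt([0.505,0.03,0.24],1.466)
E
python3 -m creep '[{"grip":6,"dp":[0,-3.6,1.8],"rotation":[0,0,0]},{"grip":6,"dp":[0,-7.2,3.6],"rotation":[0,0,0]},{"grip":6,"dp":[0,-10.8,5.4],"rotation":[0,0,0]},{"grip":6,"dp":[0.5,-14.5,7.2],"rotation":[0,0,0]},{"grip":6,"dp":[1,-18,9],"rotation":[0,0,0]}]'
python3 -m creep '[{"grip":6,"dp":[0.5,-3.6,1.8],"rotation":[0,0,0]},{"grip":6,"dp":[1,-7.2,3.6],"rotation":[0,0,0]},{"grip":6,"dp":[1.5,-10.8,5.4],"rotation":[0,0,0]},{"grip":6,"dp":[2,-14.5,7.2],"rotation":[0,0,0]},{"grip":6,"dp":[2,-18,9],"rotation":[0,0,0]}]'
python3 - <<'E'
from h import *
tgt([0.505,0.02,0.24],1.466)
E
```

```text
t 0.57 pos [0.3418 0.433  0.2701] dp [  3.02 -38.43  20.34] q1,q6 [ 0.857 -0.611] F [ 1.  -0.3  0.5] w 0.703
M y [ 0.102  0.995 -0.   ] yaw_y 1.469 x [ 0. -0. -1.]
rot [0.003 0.    0.   ]
time: 0.98
tool_pos: [0.4122, 0.2442, 0.2603]
tcp_rot: [0.084, 1.568, -0.083]
wrist_force: [0.0, 0.6, -0.4]
width: 0.703
time: 1.4
tool_pos: [0.4815, 0.0553, 0.2389]
tcp_rot: [0.084, 1.571, -0.084]
wrist_force: [0.3, -0.6, -0.4]
width: 0.7
t 1.4 pos [0.4815 0.0553 0.2389] dp [-0.12 -3.26  2.71] q1,q6 [ 0.063 -1.401] F [ 0.3 -0.6 -0.4] w 0.7
M y [ 0.107  0.994 -0.   ] yaw_y 1.464 x [-0.002 -0.    -1.   ]
rot [-0.002 -0.002  0.   ]
```

```bash
python3 -m creep '[{"grip":6,"dp":[0,-3,2.5],"rotation":[0,0,0]},{"grip":6,"dp":[0,-3,2.5],"rotation":[0,0,0]},{"grip":6,"dp":[0,-3,2.5],"rotation":[0,0,0]}]'
python3 - <<'E'
from h import *
tgt([0.505,0.02,0.24],1.466)
cap('wrist','w1')
E
```

```text
time: 1.65
tool_pos: [0.5043, 0.0233, 0.2398]
tcp_rot: [0.087, 1.57, -0.087]
wrist_force: [-0.4, -0.8, -0.3]
width: 0.701
t 1.65 pos [0.5043 0.0233 0.2398] dp [-0.02 -0.32  0.11] q1,q6 [-0.003 -1.463] F [-0.4 -0.8 -0.3] w 0.701
M y [0.111 0.994 0.   ] yaw_y 1.46 x [-0.001  0.    -1.   ]
rot [-0.006 -0.001 -0.   ]
```

View pics/w1.png

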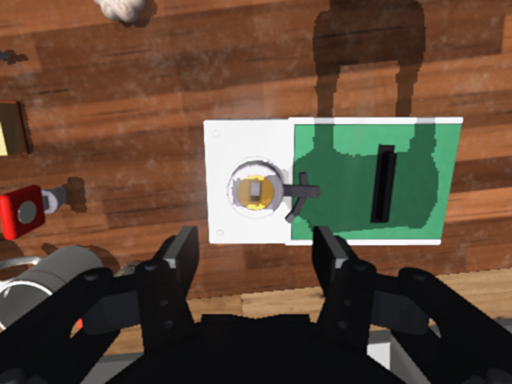

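The wrist picture shows the lock knob at (256,190) with the slot upright in the picture. The hook lies over the catch at (303,190), and the bar runs from (388,147) to (378,220). Now I'll measure them.

Run:
```python
from h import *
z=load('w1');p=z['p'];W=world(z)
Rm=R.from_rotvec(z['rvec']).as_matrix();C=-Rm.T@z['tvec']
def onplane(u,v,h):
    d=np.array([(u-z['cx'])/z['fx'],(v-z['cy'])/z['fy'],1])@Rm
    return C+d*(h-C[2])/d[2]
cv2.imwrite('pics/w1c.png',cv2.resize(p[150:230,215:330,::-1],None,fx=6.9,fy=6.9,interpolation=cv2.INTER_CUBIC))
i=p.astype(int)
br=(i[:,:,0]-i[:,:,2]>60)&(W[:,:,2]>.09);br[:150]=0;br[230:]=0;br[:,:215]=0;br[:,300:]=0
v,u=np.nonzero(br);print('brass',len(u),u.min(),u.max(),v.min(),v.max(), W[br].mean(0),np.median(W[br][:,2]))
(cu,cv_),rad=cv2.minEnclosingCircle(np.stack([u,v],1).astype(np.float32));print(cu,cv_,rad,onplane(cu,cv_,.114))
sl=((W[:,:,2]<.106)|(i[:,:,0]-i[:,:,2]<60));
m=np.zeros(br.shape,bool);m[int(cv_-rad*.75):int(cv_+rad*.75),int(cu-rad*.6):int(cu+rad*.6)]=1
v,u=np.nonzero(sl&m);Q=np.array([onplane(a,b,.114) for a,b in zip(u,v)])
print('slot',len(u),u.min(),u.max(),v.min(),v.max(),Q.mean(0),cv2.minAreaRect(Q[:,:2].astype(np.float32)))
w,e=np.linalg.eigh(np.cov(Q[:,:2].T));print('slot axis',e[:,1],np.sqrt(w*12))
# rim
m=(W[:,:,2]>.111)&(W[:,:,2]<.121);m[:140]=0;m[240:]=0;m[:,:215]=0;m[:,284:]=0
print('knob rim',W[m].mean(0),cv2.minEnclosingCircle(W[m][:,:2].astype(np.float32)), W[m][:,2].mean())
# bar
m=(W[:,:,2]>.099)&(W[:,:,2]<.112)&(i.sum(2)<150);m[:135]=0;m[230:]=0;m[:,:350]=0;m[:,410:]=0
print('bar',m.sum(),W[m][:,2].mean(),cv2.minAreaRect(W[m][:,:2].astype(np.float32)))
m=(W[:,:,2]>.08)&(W[:,:,2]<.094);m[:110]=0;m[245:]=0;m[:,:200]=0;m[:,470:]=0
print('box',cv2.minAreaRect(W[m][:,:2].astype(np.float32)),np.median(W[m][:,2]))
```

```text
brass 769 238 273 175 209 [0.50989338 0.02364286 0.11583698] 0.11393363727767156
255.3285675048828 192.0 17.78434181213379 [0.50977482 0.02344626 0.114     ]
slot 211 244 260 178 200 [0.50812662 0.02298432 0.114     ] ((0.5066701173782349, 0.02075689285993576), (0.014711383730173111, 0.02123381197452545), 83.9242935180664)
slot axis [-0.99445086  0.10520209] [0.01023114 0.01897194]
knob rim [0.50863377 0.0237057  0.11500627] ((0.5095058679580688, 0.02357400394976139), 0.02665444277226925) 0.11500626705604525
bar 673 0.10399602449539375 ((0.523269772529602, 0.1511026918888092), (0.008071299642324448, 0.0691719800233841), 83.564697265625)
box ((0.5180948972702026, 0.09846837818622589), (0.251021146774292, 0.13363996148109436), 83.99920654296875) 0.08805498664222984
```

View pics/w1c.png

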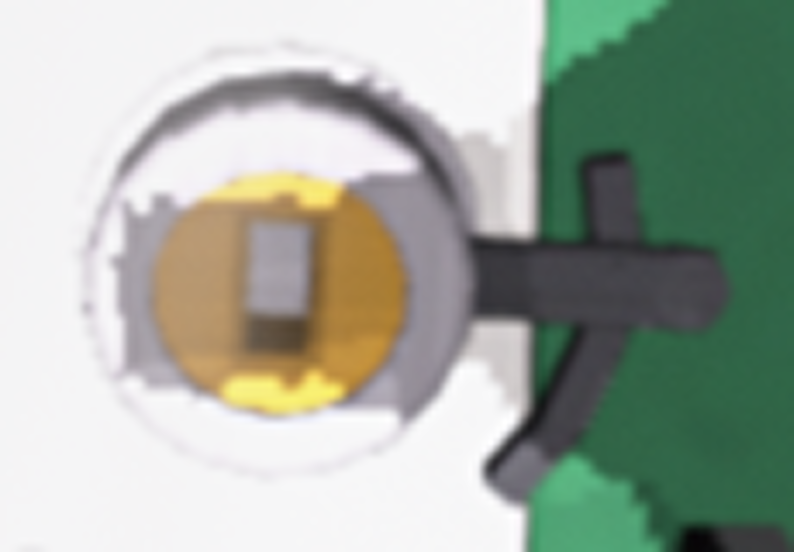

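```bash
python3 - <<'E'
from h import *
tgt([0.418,-0.287,0.20],1.44)
E
python3 -m creep '[{"grip":6,"dp":[0,-3.8,-0.6],"rotation":[0,0,0]},{"grip":6,"dp":[0,-7.6,-1.2],"rotation":[0,0,0]},{"grip":6,"dp":[0,-11.4,-1.8],"rotation":[0,0,0]},{"grip":6,"dp":[0,-15.2,-2.5],"rotation":[0,0,0]},{"grip":6,"dp":[0,-19,-3],"rotation":[0.02,0,0]}]'
python3 - <<'E'
from h import *
tgt([0.418,-0.287,0.20],1.44)
E
```

```text
t 1.7 pos [0.5037 0.0245 0.2397] dp [  3.97 -31.9   -5.12] q1,q6 [-1.000e-03 -1.463e+00] F [0.7 0.3 0. ] w 0.7
M y [0.109 0.994 0.   ] yaw_y 1.462 x [-0.001  0.001 -1.   ]
rot [ 0.022 -0.001 -0.   ]
time: 2.12
tool_pos: [0.4528, -0.16, 0.2401]
tcp_rot: [0.098, 1.569, -0.097]
wrist_force: [1.1, 0.0, 0.2]
width: 0.704
t 2.12 pos [ 0.4528 -0.16    0.2401] dp [  4.   -13.03  -1.88] q1,q6 [-0.392 -1.839] F [1.1 0.  0.2] w 0.704
M y [0.123 0.992 0.001] yaw_y 1.447 x [-0.     0.001 -1.   ]
rot [ 0.007 -0.    -0.001]
```

```bash
python3 -m creep '[{"grip":6,"dp":[1,-3.6,-0.6],"rotation":[0.01,0,0]},{"grip":6,"dp":[2,-7.2,-1.1],"rotation":[0.01,0,0]},{"grip":6,"dp":[3,-10.4,-1.6],"rotation":[0.01,0,0]},{"grip":6,"dp":[4,-12.6,-1.9],"rotation":[0.01,0,0]},{"grip":6,"dp":[4,-12.6,-1.9],"rotation":[0.01,0,0]}]'
python3 -m creep '[{"grip":6,"dp":[0,0,0],"rotation":[0,0,0]}]'
python3 - <<'E'
from h import *
tgt([0.418,-0.287,0.20],1.44)
p,d,c=cap('wrist','w2')
z=load('w2');W=world(z);i=p.astype(int)
red=(i[:,:,0]>120)&(i[:,:,1]<60)&(i[:,:,2]<60)&(W[:,:,2]>.06)&(W[:,:,2]<.09)
red[:,330:]=0;red[:,:150]=0
Q=W[red];print(len(Q),Q.mean(0),Q[:,2].max())
t=Q[Q[:,2]>.074];print('top',len(t),t.mean(0),cv2.minAreaRect(t[:,:2].astype(np.float32)))
E
```

```text
time: 2.53
tool_pos: [0.4172, -0.2842, 0.1979]
tcp_rot: [0.109, 1.571, -0.108]
wrist_force: [-0.1, 0.3, -1.2]
width: 0.702
time: 2.62
tool_pos: [0.4185, -0.2821, 0.1993]
tcp_rot: [0.109, 1.57, -0.106]
wrist_force: [-0.6, -0.1, -0.4]
width: 0.705
t 2.62 pos [ 0.4185 -0.2821  0.1993] dp [-0.07 -0.49  0.02] q1,q6 [-0.643 -2.077] F [-0.6 -0.1 -0.4] w 0.705
M y [0.137 0.991 0.002] yaw_y 1.433 x [-0.002  0.002 -1.   ]
rot [-0.007 -0.002 -0.002]
171 [ 0.50536078 -0.24223919  0.07792463] 0.08998985475625461
top 111 [ 0.50749332 -0.24337602  0.08348566] ((0.47880125045776367, -0.2556267976760864), (0.11072088032960892, 0.0257581677287817), 22.505117416381836)
```

View pics/w2.png

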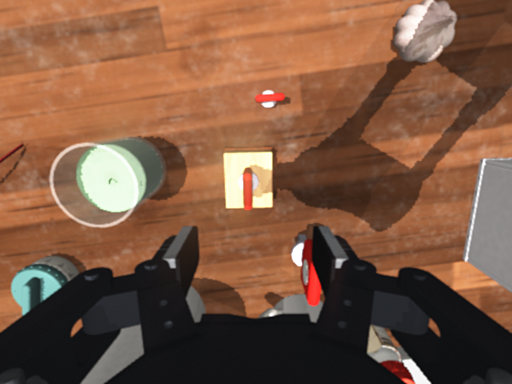

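The picture shows the middle key in its stand at (248,190), the small one at (268,98) and the large one at (312,270). The large key is 90 mm farther in x, clear of the fingers.

Run:
```python
from h import *
z=load('w2');W=world(z);p=z['p'];i=p.astype(int)
cv2.imwrite('pics/w2c.png',cv2.resize(p[140:220,210:290,::-1],None,fx=7,fy=7,interpolation=cv2.INTER_CUBIC))
red=(i[:,:,0]>110)&(i[:,:,1]<70)&(i[:,:,2]<70)
m=np.zeros_like(red);m[160:220,230:265]=1;red&=m
v,u=np.nonzero(red);print(len(u),u.min(),u.max(),v.min(),v.max())
Q=W[red];print(np.percentile(Q[:,2],[0,10,50,90,100]))
t=Q[Q[:,2]>.073];print('top',len(t),t.mean(0),cv2.minAreaRect(t[:,:2].astype(np.float32)))
w,e=np.linalg.eigh(np.cov(t[:,:2].T));print(e[:,1],np.sqrt(12*w))
m=np.zeros_like(red);m[145:215,215:280]=1
m&=(W[:,:,2]>.028)&(W[:,:,2]<.036);print('stand',cv2.minAreaRect(W[m][:,:2].astype(np.float32)),W[m][:,2].mean())
```

```text
16 249 251 197 207
[0.07718803 0.07782324 0.07840811 0.07953603 0.07966872]
top 16 [ 0.43178882 -0.28810292  0.07857227] ((0.43139293789863586, -0.28787127137184143), (0.0015719867078587413, 0.009504158981144428), 72.56495666503906)
[-0.9791184   0.20329083] [0.00161183 0.01012122]
stand ((0.42181211709976196, -0.28870123624801636), (0.05016624554991722, 0.06040802225470543), 83.14703369140625) 0.03201192091916428
```

View pics/w2c.png

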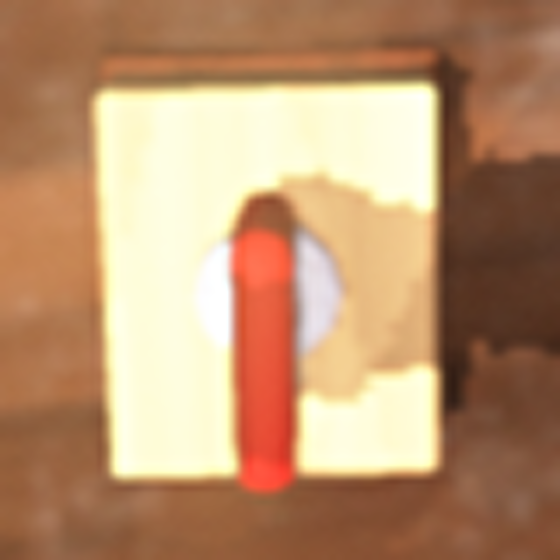

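Run:
```python
from h import *
z=load('w2');W=world(z);i=z['p'].astype(int)
m=np.zeros(W.shape[:2],bool);m[160:220,235:262]=1
red=m&(i[:,:,0]-i[:,:,1]>60)&(W[:,:,2]>.07)&(W[:,:,2]<.09)
v,u=np.nonzero(red);print(len(u),u.min(),u.max(),v.min(),v.max())
t=W[red];print(t.mean(0),cv2.minAreaRect(t[:,:2].astype(np.float32)))
w,e=np.linalg.eigh(np.cov(t[:,:2].T));print(e[:,1],np.sqrt(12*w))
print('col centroids');
for a in range(v.min(),v.max()+1,4):
    k=v==a; print(a,u[k].mean(),W[a,u[k]].mean(0).round(4))
```

```text
326 243 252 171 209
[ 0.42014299 -0.28874951  0.0779652 ] ((0.4209224283695221, -0.28895628452301025), (0.008361678570508957, 0.034938182681798935), 84.51544189453125)
[-0.99358863  0.11305586] [0.00799288 0.03455689]
col centroids
171 247.0 [ 0.4036 -0.2868  0.071 ]
175 247.0 [ 0.4059 -0.287   0.0778]
179 247.0 [ 0.4095 -0.2875  0.0779]
183 247.0 [ 0.4132 -0.288   0.0781]
187 247.0 [ 0.4168 -0.2886  0.0783]
191 247.0 [ 0.4205 -0.2891  0.0784]
195 247.5 [ 0.4245 -0.2892  0.0778]
199 248.0 [ 0.4283 -0.2893  0.0781]
203 247.5 [ 0.4321 -0.2903  0.0781]
207 248.0 [ 0.4361 -0.2904  0.0779]
```

```bash
python3 - <<'E'
from h import *
tgt([0.4205,-0.289,0.10],1.46)
E
python3 -m creep '[{"grip":4.5,"dp":[3,-0.65,0.1],"rotation":[-0.03,0,0]},{"grip":4.5,"dp":[6,-0.65,0.1],"rotation":[-0.03,0,0]},{"grip":4.5,"dp":[9,-0.65,0.1],"rotation":[-0.03,0,0]},{"grip":4.5,"dp":[10,-0.65,0.1],"rotation":[-0.03,0,0]},{"grip":4.5,"dp":[10,-0.65,0.1],"rotation":[-0.03,0,0]}]' 30
python3 - <<'E'
from h import *
tgt([0.4205,-0.289,0.056],1.46)
E
```

```text
t 2.67 pos [ 0.4191 -0.2817  0.1999] dp [ 9.99 -0.71  0.24] q1,q6 [-0.642 -2.077] F [ 0.2 -0.5  0.4] w 0.706
M y [0.136 0.991 0.001] yaw_y 1.435 x [-0.     0.001 -1.   ]
rot [-0.025 -0.001 -0.001]
time: 3.08
tool_pos: [0.4177, -0.2866, 0.0976]
tcp_rot: [0.085, 1.574, -0.079]
wrist_force: [-0.6, 0.4, 0.6]
width: 0.524
t 3.08 pos [ 0.4177 -0.2866  0.0976] dp [ 4.15 -0.22  0.32] q1,q6 [-0.651 -2.117] F [-0.6  0.4  0.6] w 0.524
M y [0.104 0.995 0.004] yaw_y 1.466 x [-0.005  0.004 -1.   ]
rot [ 0.006 -0.005 -0.004]
```

```bash
python3 -m creep '[{"grip":4.5,"dp":[2,-0.2,0.2],"rotation":[0,0,0]},{"grip":4.5,"dp":[4.2,-0.2,0.2],"rotation":[0,0,0]},{"grip":4.5,"dp":[4.2,-0.2,0.2],"rotation":[0,0,0]}]'
python3 - <<'E'
from h import *
tgt([0.4205,-0.289,0.056],1.46)
cap('wrist','w3');cap('side','s3')
E
```

```text
time: 3.33
tool_pos: [0.4204, -0.2904, 0.0569]
tcp_rot: [0.084, 1.572, -0.081]
wrist_force: [-1.9, 0.7, -0.1]
width: 0.524
t 3.33 pos [ 0.4204 -0.2904  0.0569] dp [ 0.09  0.14 -0.  ] q1,q6 [-0.653 -2.119] F [-1.9  0.7 -0.1] w 0.524
M y [0.105 0.994 0.002] yaw_y 1.465 x [-0.003  0.002 -1.   ]
rot [ 0.005 -0.003 -0.002]
```

View pics/w3.png

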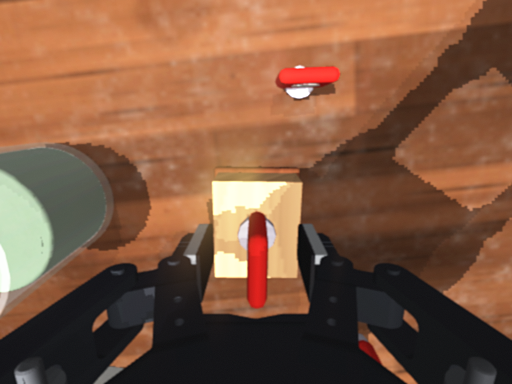

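View pics/s3.png

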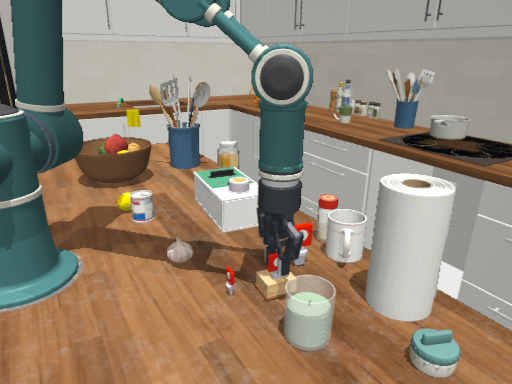

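Wrist picture: the bow, from (258,215) to (257,305), lies midway between the pads (205 and 310). The side picture agrees. I'll close now.

```bash
python3 -m creep '[{"grip":2,"dp":[0,0,0],"rotation":[0,0,0]},{"grip":1,"dp":[0,0,0],"rotation":[0,0,0]},{"grip":0.3,"dp":[0,0,0],"rotation":[0,0,0]},{"grip":0.3,"dp":[0,0,0],"rotation":[0,0,0]},{"grip":0.3,"dp":[0,0,0],"rotation":[0,0,0]}]' 50
python3 -m creep '[{"grip":0.3,"dp":[0,0,0],"rotation":[0,0,0]},{"grip":0.3,"dp":[0,0,0],"rotation":[0,0,0]},{"grip":0.3,"dp":[0,0,0],"rotation":[0,0,0]}]'
```

```text
time: 3.85
tool_pos: [0.4221, -0.2921, 0.0599]
tcp_rot: [0.084, 1.567, -0.085]
wrist_force: [0.6, 3.7, 7.5]
width: 0.094
time: 4.1
tool_pos: [0.4221, -0.2921, 0.0599]
tcp_rot: [0.084, 1.567, -0.084]
wrist_force: [0.2, 3.7, 7.0]
width: 0.097
```

```bash
python3 -m creep '[{"grip":0.3,"dp":[-0.5,0,0],"rotation":[0,0,0]},{"grip":0.3,"dp":[-1.5,0,0],"rotation":[0,0,0]},{"grip":0.3,"dp":[-3,0,0],"rotation":[0,0,0]},{"grip":0.3,"dp":[-5,0,0],"rotation":[0,0,0]},{"grip":0.3,"dp":[-5,0,0],"rotation":[0,0,0]}]'
python3 - <<'E'
from h import *
tgt([0.510,0.0236,0.20],1.466)
cap('wrist','w4');cap('side','s4')
p=load('s4')['p'];cv2.imwrite('pics/s4c.png',cv2.resize(p[190:310,200:350,::-1],None,fx=5,fy=5,interpolation=cv2.INTER_CUBIC))
E
```

```text
time: 4.52
tool_pos: [0.4232, -0.2942, 0.1127]
tcp_rot: [0.08, 1.563, -0.087]
wrist_force: [1.1, -0.8, 1.2]
width: 0.098
t 4.52 pos [ 0.4232 -0.2942  0.1127] dp [-8.84 32.48  5.29] q1,q6 [-0.655 -2.119] F [ 1.1 -0.8  1.2] w 0.098
M y [ 0.107  0.994 -0.004] yaw_y 1.464 x [ 0.006 -0.005 -1.   ]
rot [-0.002  0.006  0.004]
```

View pics/w4.png

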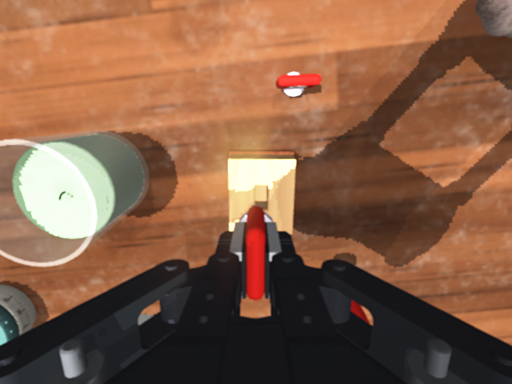

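View pics/s4c.png

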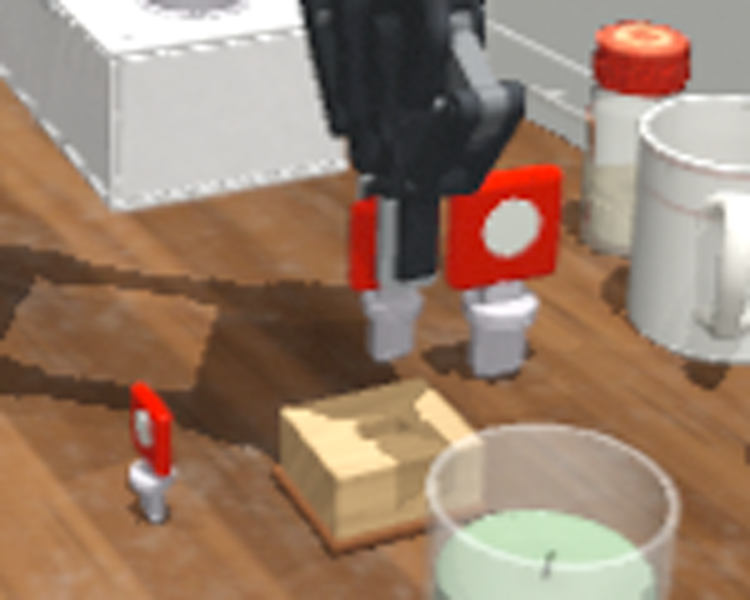

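The key (bow at wrist (256,255)) hangs upright in the jaws, the stand slot at (262,192) is empty, and the side view confirms both. I'll measure the key in the tool frame and carry it over.

```bash
cat >> h.py <<'E'
def keyintool(tag,s):
    z=load(tag);W=world(z);i=z['p'].astype(int)
    m=np.zeros(W.shape[:2],bool);m[195:305,238:276]=1
    red=m&(i[:,:,0]-i[:,:,1]>70)&(i[:,:,1]<90)
    M=R.from_rotvec(s['tcp_rot']).as_matrix();T=(W[red]-s['tool_pos'])@M
    x=np.median(np.sort(T[:,0])[:max(5,len(T)//2)]);t=T[abs(T[:,0]-x)<.003]
    print('n',len(T),len(t),'top x',x,'mean',t.mean(0),'rng z',t[:,2].min(),t[:,2].max(),'rect',cv2.minAreaRect((t[:,1:]*1000).astype(np.float32)))
E
python3 - <<'E'
from h import *
keyintool('w4',bot.read_state())
E
python3 -m creep '[{"grip":0.3,"dp":[-3.8,1,0.2],"rotation":[0,0.006,0.004]},{"grip":0.3,"dp":[-7,3.4,0.6],"rotation":[0,0.006,0.004]},{"grip":0.3,"dp":[-9,6.8,1.1],"rotation":[0,0.006,0.004]},{"grip":0.3,"dp":[-9,10.5,1.7],"rotation":[0,0.006,0.004]},{"grip":0.3,"dp":[-9,14.3,2.3],"rotation":[0,0.006,0.004]}]'
python3 - <<'E'
from h import *
tgt([0.510,0.0236,0.20],1.466)
E
```

```text
n 1685 1295 top x -0.021739830309934545 mean [-0.02125311 -0.00057611 -0.00096291] rng z -0.017166823563715194 0.018004853785960902 rect ((-0.5385167598724365, 0.4177894592285156), (8.231804847717285, 35.17465591430664), 0.5088319778442383)
time: 5.03
tool_pos: [0.4598, -0.1518, 0.1994]
tcp_rot: [0.088, 1.572, -0.083]
wrist_force: [1.4, 0.3, -0.3]
width: 0.096
t 5.03 pos [ 0.4598 -0.1518  0.1994] dp [-1.000e-02  1.798e+01  3.080e+00] q1,q6 [-0.372 -1.835] F [ 1.4  0.3 -0.3] w 0.096
M y [0.109 0.994 0.003] yaw_y 1.462 x [-0.003  0.003 -1.   ]
rot [-0.004 -0.003 -0.003]
```

```bash
python3 -m creep '[{"grip":0.3,"dp":[0,3.8,0.8],"rotation":[0,0,0]},{"grip":0.3,"dp":[0,7.6,1.6],"rotation":[0,0,0]},{"grip":0.3,"dp":[0,11.4,2.6],"rotation":[0,0,0]},{"grip":0.3,"dp":[0,15,3.5],"rotation":[0,0,0]},{"grip":0.3,"dp":[0,17.5,4.5],"rotation":[0,0,0]}]'
python3 -m creep '[{"grip":0.3,"dp":[0,0,0],"rotation":[0,0,0]},{"grip":0.3,"dp":[0,0,0],"rotation":[0,0,0]},{"grip":0.3,"dp":[0,0,0],"rotation":[0,0,0]}]'
python3 - <<'E'
from h import *
cap('wrist','w5');s=bot.read_state();tgt([0.5097,0.0241,0.175],1.466);keyintool('w5',s)
E
```

```text
time: 5.45
tool_pos: [0.5218, 0.0198, 0.1973]
tcp_rot: [0.087, 1.577, -0.079]
wrist_force: [-0.1, -0.0, -0.3]
width: 0.096
time: 5.7
tool_pos: [0.5215, 0.0166, 0.1974]
tcp_rot: [0.086, 1.577, -0.081]
wrist_force: [0.0, -0.9, -0.8]
width: 0.104
t 5.75 pos [0.5215 0.0162 0.1976] dp [ 2.27  0.65 -1.24] q1,q6 [-0.019 -1.485] F [ 0.   0.3 -0.8] w 0.093
M y [0.107 0.994 0.003] yaw_y 1.464 x [-0.008  0.004 -1.   ]
rot [-0.002 -0.008 -0.003]
n 1214 1192 top x -0.01862753983967153 mean [-0.01805277  0.00100883 -0.00275505] rng z -0.01891071195310468 0.016165500056115757 rect ((0.9836215972900391, -1.3759822845458984), (35.07929992675781, 7.775067329406738), 89.36943817138672)
```

View pics/w5.png

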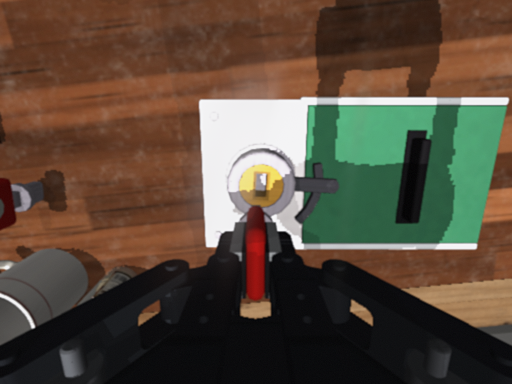

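The picture shows the key at (256,255), the keyhole at (261,182) and the bar at (413,180), all unobstructed. I'll compare key and keyhole within this one picture, so that any calibration offset cancels.

```bash
cat >> h.py <<'E'
a=np.arcsin(.262)
A=np.array([[0,-.262,np.cos(a)],[1,0,0],[0,np.cos(a),.262]]);OFF=np.array([-.12856,.00036,-.06619])
def toolpts(z):
    d=z['d'];h,w=d.shape;u,v=np.meshgrid(np.arange(w),np.arange(h))
    P=np.stack([(u-z['cx'])/z['fx']*d,(v-z['cy'])/z['fy']*d,d],-1)
    return P@A.T+OFF
def ray(z,u,v,depthx):
    r=A@np.array([(u-z['cx'])/z['fx'],(v-z['cy'])/z['fy'],1]);return OFF+r*(depthx-OFF[0])/r[0]
E
python3 - <<'E'
from h import *
for tag in('w1','w4','w5'):
    z=load(tag);T=toolpts(z);i=z['p'].astype(int);print(tag)
    if tag!='w1':
        m=np.zeros(T.shape[:2],bool);m[195:305,238:276]=1
        t=T[m&(i[:,:,0]-i[:,:,1]>70)&(i[:,:,1]<90)];x=np.median(np.sort(t[:,0])[:len(t)//2]);t=t[abs(t[:,0]-x)<.003]
        print(' key top x',x.round(4),'mean',t.mean(0).round(4),'rect',cv2.minAreaRect((t[:,1:]*1000).astype(np.float32)))
    if tag!='w4':
        X=T[:,:,0]
        br=(i[:,:,0]-i[:,:,2]>60)&(i[:,:,0]-i[:,:,1]<80);br[:150]=0;br[212:]=0;br[:,:225]=0;br[:,300:]=0
        wood=br.copy()
        b=T[br];xb=np.median(b[:,0]);br&=abs(X-xb)<.006
        v,u=np.nonzero(br);(cu,cv_),r=cv2.minEnclosingCircle(np.stack([u,v],1).astype(np.float32))
        print(' brass',len(u),cu,cv_,r,'xb',xb.round(4),ray(z,cu,cv_,xb).round(4), 'mean',T[br].mean(0).round(4))
        # slot: non-brass pixels inside circle
        q=[(a_,b_) for a_ in range(int(cu-r),int(cu+r)) for b_ in range(int(cv_-r),int(cv_+r)) if (a_-cu)**2+(b_-cv_)**2<(r*.72)**2 and not ((i[b_,a_,0]-i[b_,a_,2])>60)]
        Q=np.array([ray(z,a_,b_,xb) for a_,b_ in q]);print(' slot',len(q),Q.mean(0).round(4),cv2.minAreaRect((Q[:,1:]*1000).astype(np.float32)))
        # box top plane
        m=(X>xb+.018)&(X<xb+.034);m[:100]=0;m[245:]=0;m[:,:205]=0
        P=T[m];Aq=np.c_[P[:,1:],np.ones(len(P))];co,*_=np.linalg.lstsq(Aq,P[:,0],rcond=None);print(' plane dx/dy,dx/dz',co.round(4),len(P))
E
python3 - <<'E'
import cv2
p=cv2.imread('pics/w5.png');cv2.imwrite('pics/w5c.png',cv2.resize(p[140:220,215:295],None,fx=7,fy=7,interpolation=cv2.INTER_CUBIC))
E
```

```text
w1
 brass 761 255.3285675048828 192.0 17.78434181213379 xb 0.1258 [0.1258 0.0006 0.0055] mean [0.1259 0.0009 0.0061]
 slot 212 [ 0.1258 -0.      0.004 ] ((-0.12529563903808594, 4.1540422439575195), (10.262208938598633, 18.346494674682617), -0.0)
 plane dx/dy,dx/dz [ 0.0003 -0.0017  0.1517] 26344
w4
 key top x -0.0187 mean [-0.0182  0.0004 -0.0027] rect ((0.47599124908447266, -1.2407188415527344), (8.238542556762695, 35.175357818603516), 0.4691280126571655)
w5
 key top x -0.0189 mean [-0.0183  0.0005 -0.0027] rect ((0.44579100608825684, -1.3418846130371094), (35.079139709472656, 7.775135040283203), 89.45297241210938)
 brass 1181 260.7379455566406 184.88414001464844 22.124263763427734 xb 0.0836 [ 0.0836  0.0048 -0.0121] mean [ 0.0836  0.0049 -0.0119]
 slot 251 [ 0.0836  0.0046 -0.0121] ((4.542666435241699, -12.26194953918457), (8.244203567504883, 18.71135902404785), 3.6966171264648438)
 plane dx/dy,dx/dz [ 0.0034 -0.0092  0.1092] 34409
```

View pics/w5c.png

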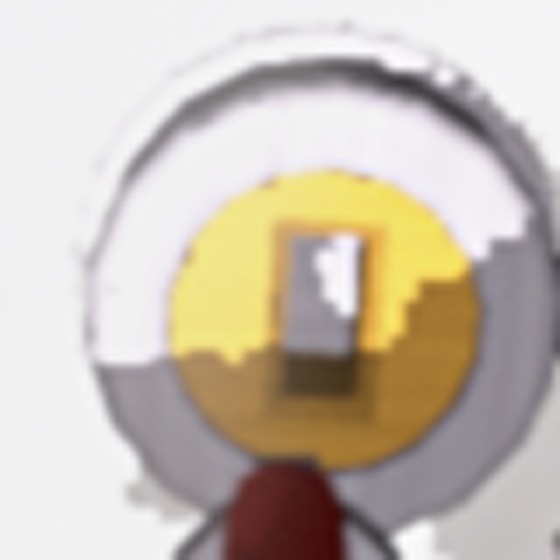

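```bash
python3 -m creep '[{"grip":0.3,"dp":[0,0.44,-1.16],"rotation":[0.04,-0.009,-0.003]},{"grip":0.3,"dp":[1,0.44,-1.16],"rotation":[0.04,-0.009,-0.003]},{"grip":0.3,"dp":[2,0.44,-1.16],"rotation":[0.04,-0.009,-0.003]},{"grip":0.3,"dp":[2,0.44,-1.16],"rotation":[0.04,-0.009,-0.003]},{"grip":0.3,"dp":[2,0.44,-1.16],"rotation":[0.04,-0.009,-0.003]}]' 60
python3 - <<'E'
from h import *
tgt([0.5097,0.0241,0.141],1.426)
cap('wrist','w6');cap('side','s6');tgt([0.5097,0.0241,0.141],1.426)
p=load('s6')['p'];c=load('w6')['p']
o=np.hstack([cv2.resize(p[150:230,190:290],(400,320),interpolation=cv2.INTER_CUBIC),cv2.resize(c[140:240,196:321],(400,320),interpolation=cv2.INTER_CUBIC)]);cv2.imwrite('pics/c6.png',o[:,:,::-1])
E
```

```text
time: 6.17
tool_pos: [0.5103, 0.0218, 0.1771]
tcp_rot: [0.116, 1.567, -0.115]
wrist_force: [0.6, -0.1, -0.5]
width: 0.096
t 6.17 pos [0.5103 0.0218 0.1771] dp [ 3.61  0.21 -0.09] q1,q6 [-0.006 -1.43 ] F [ 0.6 -0.1 -0.5] w 0.096
M y [0.147 0.989 0.   ] yaw_y 1.423 x [ 0.  0. -1.]
rot [-0.003  0.    -0.   ]
t 6.27 pos [0.5114 0.0221 0.1784] dp [ 3.74  0.17 -0.2 ] q1,q6 [-0.006 -1.43 ] F [0.4 0.2 0.1] w 0.098
M y [0.147 0.989 0.001] yaw_y 1.424 x [ 0.003  0.    -1.   ]
rot [-0.002  0.002 -0.001]
```

View pics/c6.png

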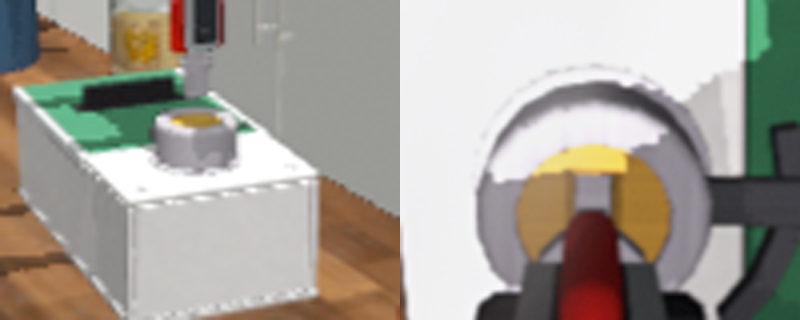

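Side crop: the key hangs over the knob at (200,80). Wrist crop: the slot (594,190) lines up with the key (592,250). One more numeric check of the brass circle before going in.

Run:
```python
from h import *
from scipy.optimize import least_squares
z=load('w6');T=toolpts(z);i=z['p'].astype(int)
br=(i[:,:,0]-i[:,:,2]>60)&(i[:,:,0]-i[:,:,1]<80);br[:160]=0;br[225:]=0;br[:,:225]=0;br[:,290:]=0
xb=np.median(T[br][:,0]);br&=abs(T[:,:,0]-xb)<.005
ed=[]
for v in range(384):
    u=np.nonzero(br[v])[0]
    if len(u)>3: ed+= [(u.min()-.5,v),(u.max()+.5,v)]
for u in range(512):
    v=np.nonzero(br[:,u])[0]
    if len(v)>2: ed.append((u,v.min()-.5))
Q=np.array([ray(z,u,v,xb)[1:] for u,v in ed])*1000
f=least_squares(lambda p:np.hypot(*(Q-p[:2]).T)-p[2],[0,0,17],loss='soft_l1',f_scale=.3)
print(len(ed),xb,f.x)
m=np.zeros(br.shape,bool);m[195:305,238:276]=1
t=T[m&(i[:,:,0]-i[:,:,1]>70)&(i[:,:,1]<90)];x=np.median(np.sort(t[:,0])[:len(t)//2]);t=t[abs(t[:,0]-x)<.003]
print(x,t.mean(0),cv2.minAreaRect((t[:,1:]*1000).astype(np.float32)))
X=T[:,:,0];m=(X>xb+.018)&(X<xb+.034);m[:100]=0;m[235:]=0;m[:,:205]=0
P=T[m];co,*_=np.linalg.lstsq(np.c_[P[:,1:],np.ones(len(P))],P[:,0],rcond=None);print(co)
```

```text
119 0.06316683224895617 [ 1.10424147 -0.53375423 16.87985666]
-0.018831312095647007 [-0.01824993  0.00045926 -0.00276183] ((0.5357086658477783, -1.4482269287109375), (7.462182521820068, 34.713924407958984), 0.4213148057460785)
[ 0.00099031 -0.00487858  0.08878268]
```

```bash
python3 -m creep '[{"grip":0.3,"dp":[0.6,0.06,0.06],"rotation":[0,-0.004,-0.001]},{"grip":0.3,"dp":[1.2,0.06,0.06],"rotation":[0,-0.004,-0.001]},{"grip":0.3,"dp":[1.6,0.06,0.06],"rotation":[0,-0.004,-0.001]},{"grip":0.3,"dp":[1.9,0.06,0.06],"rotation":[0,-0.004,-0.001]},{"grip":0.3,"dp":[2.1,0.06,0.06],"rotation":[0,-0.004,-0.001]}]'
python3 - <<'E'
from h import *
tgt([0.5097,0.0241,0.141],1.426)
E
```

```text
time: 6.68
tool_pos: [0.5116, 0.0232, 0.1568]
tcp_rot: [0.115, 1.562, -0.116]
wrist_force: [-0.1, -0.6, -0.5]
width: 0.098
t 6.68 pos [0.5116 0.0232 0.1568] dp [ 1.58  0.06 -0.21] q1,q6 [-0.003 -1.426] F [-0.1 -0.6 -0.5] w 0.098
M y [ 0.146  0.989 -0.   ] yaw_y 1.424 x [ 0.006 -0.001 -1.   ]
rot [-0.002  0.006  0.   ]
```

No contact force at about 5 mm depth, so I'll continue.

```bash
python3 -m creep '[{"grip":0.3,"dp":[0.3,0,0],"rotation":[0,0,0]},{"grip":0.3,"dp":[0.6,0,0],"rotation":[0,0,0]},{"grip":0.3,"dp":[0.9,0,0],"rotation":[0,0,0]},{"grip":0.3,"dp":[1.1,0,0],"rotation":[0,0,0]},{"grip":0.3,"dp":[1.3,0,0],"rotation":[0,0,0]}]'
python3 - <<'E'
from h import *
tgt([0.5097,0.0241,0.141],1.426)
E
```

```text
time: 7.1
tool_pos: [0.5119, 0.0232, 0.1444]
tcp_rot: [0.115, 1.561, -0.116]
wrist_force: [-1.5, 0.6, -0.2]
width: 0.097
t 7.1 pos [0.5119 0.0232 0.1444] dp [ 0.34  0.06 -0.24] q1,q6 [-0.003 -1.426] F [-1.5  0.6 -0.2] w 0.097
M y [ 0.146  0.989 -0.   ] yaw_y 1.424 x [ 0.007 -0.001 -1.   ]
rot [-0.002  0.007  0.   ]
```

```bash
python3 -m creep '[{"grip":0.3,"dp":[0.15,0,0],"rotation":[0,0,0]},{"grip":0.3,"dp":[0.25,0,0],"rotation":[0,0,0]},{"grip":0.3,"dp":[0.25,0,0],"rotation":[0,0,0]}]'
python3 - <<'E'
from h import *
tgt([0.5097,0.0241,0.141],1.426)
E
python3 -m creep '[{"grip":0.3,"dp":[0.1,0,0],"rotation":[0,0,0]},{"grip":0.3,"dp":[0.2,0,0],"rotation":[0,0,0]},{"grip":0.3,"dp":[0.2,0,0],"rotation":[0,0,0]}]'
python3 - <<'E'
from h import *
tgt([0.5097,0.0241,0.141],1.426)
cap('side','s7')
p=load('s7')['p'];cv2.imwrite('pics/s7c.png',cv2.resize(p[140:240,180:305],(800,640)[:2],interpolation=cv2.INTER_CUBIC)[:600,:,::-1])
E
```

```text
time: 7.35
tool_pos: [0.5119, 0.0231, 0.142]
tcp_rot: [0.115, 1.561, -0.116]
wrist_force: [-1.4, -0.8, -0.7]
width: 0.094
t 7.35 pos [0.5119 0.0231 0.142 ] dp [ 0.1   0.06 -0.24] q1,q6 [-0.003 -1.426] F [-1.4 -0.8 -0.7] w 0.094
M y [ 0.146  0.989 -0.   ] yaw_y 1.424 x [ 0.006 -0.001 -1.   ]
rot [-0.002  0.006  0.   ]
time: 7.6
tool_pos: [0.5121, 0.0231, 0.1418]
tcp_rot: [0.115, 1.561, -0.116]
wrist_force: [-4.6, 0.6, 10.0]
width: 0.095
t 7.6 pos [0.5121 0.0231 0.1418] dp [ 0.08  0.06 -0.25] q1,q6 [-0.003 -1.426] F [-4.6  0.6 10. ] w 0.095
M y [ 0.146  0.989 -0.   ] yaw_y 1.424 x [ 0.007 -0.001 -1.   ]
rot [-0.002  0.007  0.   ]
```

View pics/s7c.png

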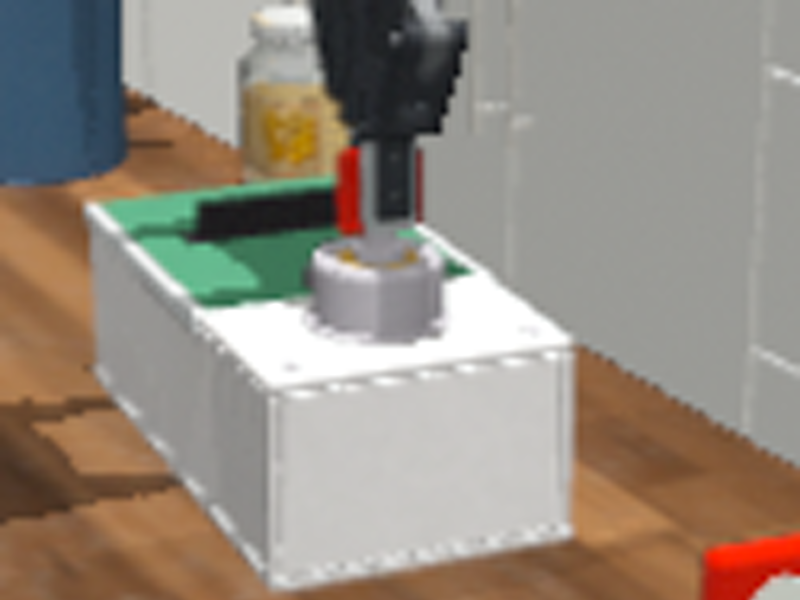

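The shoulder rests on the lock face (10 N, TCP z 0.142 as predicted), and the side picture shows the collar down inside the rim at (380,245). Now the clockwise turn is +x about the tool, compensating for the key's small offset from the TCP axis.

```bash
python3 -m creep '[{"grip":0.3,"dp":[-0.05,-0.014,-0.006],"rotation":[0.1,0,0]},{"grip":0.3,"dp":[-0.05,-0.03,-0.013],"rotation":[0.2,0,0]},{"grip":0.3,"dp":[-0.05,-0.04,-0.02],"rotation":[0.3,0,0]},{"grip":0.3,"dp":[-0.05,-0.05,-0.03],"rotation":[0.4,0,0]},{"grip":0.3,"dp":[-0.05,-0.06,-0.04],"rotation":[0.5,0,0]}]' 80
python3 - <<'E'
from h import *
tgt([0.5097,0.0241,0.141],1.426);print(bot.read_state()['torque'])
E
```

```text
time: 8.07
tool_pos: [0.512, 0.0221, 0.1419]
tcp_rot: [0.51, 1.502, -0.509]
wrist_force: [-2.2, -2.6, 5.4]
width: 0.09
t 8.07 pos [0.512  0.0221 0.1419] dp [ 0.09  0.01 -0.31] q1,q6 [-0.004 -0.922] F [-2.2 -2.6  5.4] w 0.09
M y [0.606 0.795 0.003] yaw_y 0.92 x [ 0.008 -0.002 -1.   ]
rot [-0.506  0.008 -0.001]
[-0.38600955  0.62079083  0.0377072 ]
```

```bash
python3 -m creep '[{"grip":0.3,"dp":[0,-0.014,-0.006],"rotation":[0.1,0,0]},{"grip":0.3,"dp":[0,-0.03,-0.013],"rotation":[0.2,0,0]},{"grip":0.3,"dp":[0,-0.04,-0.02],"rotation":[0.3,0,0]},{"grip":0.3,"dp":[0,-0.05,-0.03],"rotation":[0.4,0,0]},{"grip":0.3,"dp":[0,-0.06,-0.04],"rotation":[0.5,0,0]}]'
python3 - <<'E'
from h import *
tgt([0.5097,0.0241,0.141],1.426);print(bot.read_state()['torque'])
E
python3 -m creep '[{"grip":0.3,"dp":[0,-0.014,-0.006],"rotation":[0.1,0,0]},{"grip":0.3,"dp":[0,-0.03,-0.013],"rotation":[0.2,0,0]},{"grip":0.3,"dp":[0,-0.04,-0.02],"rotation":[0.3,0,0]},{"grip":0.3,"dp":[0,-0.04,-0.02],"rotation":[0.3,0,0]}]'
python3 - <<'E'
from h import *
tgt([0.5097,0.0241,0.141],1.426);print(bot.read_state()['torque'])
E
```

```text
time: 8.48
tool_pos: [0.5114, 0.0212, 0.1419]
tcp_rot: [0.895, 1.37, -0.892]
wrist_force: [-3.7, -3.6, 6.0]
width: 0.09
t 8.48 pos [0.5114 0.0212 0.1419] dp [ 0.09 -0.04 -0.34] q1,q6 [-0.005 -0.423] F [-3.7 -3.6  6. ] w 0.09
M y [0.913 0.408 0.006] yaw_y 0.42 x [ 0.008 -0.003 -1.   ]
rot [-1.006  0.009 -0.002]
[-0.858444    0.67546632  0.07875489]
time: 8.82
tool_pos: [0.5103, 0.0211, 0.1419]
tcp_rot: [1.12, 1.257, -1.118]
wrist_force: [-4.4, -4.1, 6.4]
width: 0.088
t 8.82 pos [0.5103 0.0211 0.1419] dp [ 0.09 -0.02 -0.3 ] q1,q6 [-0.005 -0.124] F [-4.4 -4.1  6.4] w 0.088
M y [0.993 0.12  0.006] yaw_y 0.12 x [ 0.006 -0.003 -1.   ]
rot [-1.306  0.007 -0.002]
[-0.82840922  1.01682029  0.02016758]
```

```bash
python3 -m creep '[{"grip":0.3,"dp":[0,-0.01,-0.006],"rotation":[0.06,0,0]},{"grip":0.3,"dp":[0,-0.014,-0.01],"rotation":[0.12,0,0]},{"grip":0.3,"dp":[0,-0.014,-0.01],"rotation":[0.12,0,0]}]'
python3 - <<'E'
from h import *
tgt([0.5097,0.0241,0.141],1.426);print(bot.read_state()['torque'])
E
```

```text
time: 9.07
tool_pos: [0.5097, 0.0213, 0.1419]
tcp_rot: [1.207, 1.204, -1.205]
wrist_force: [-5.8, -3.3, 9.2]
width: 0.094
t 9.07 pos [0.5097 0.0213 0.1419] dp [ 0.09  0.   -0.28] q1,q6 [-0.005 -0.005] F [-5.8 -3.3  9.2] w 0.094
M y [1.    0.003 0.005] yaw_y 0.003 x [ 0.005 -0.003 -1.   ]
rot [-1.423  0.007 -0.002]
[-0.68839228  1.26364748  0.20233788]
```

```bash
python3 -m creep '[{"grip":0.3,"dp":[0,0,0],"rotation":[0.06,0,0]},{"grip":0.3,"dp":[0,0,0],"rotation":[0.06,0,0]},{"grip":0.3,"dp":[0,0,0],"rotation":[0.06,0,0]}]'
python3 - <<'E'
from h import *
tgt([0.5097,0.0241,0.141],1.426);print(bot.read_state()['torque'])
cap('wrist','w8');cap('top','t8')
E
```

```text
time: 9.32
tool_pos: [0.5095, 0.0215, 0.1419]
tcp_rot: [1.249, 1.177, -1.247]
wrist_force: [-6.0, -3.7, 9.2]
width: 0.096
t 9.32 pos [0.5095 0.0215 0.1419] dp [ 0.09  0.   -0.26] q1,q6 [-0.005  0.052] F [-6.  -3.7  9.2] w 0.096
M y [ 0.999 -0.054  0.005] yaw_y -0.054 x [ 0.005 -0.003 -1.   ]
rot [-1.48   0.006 -0.002]
[-0.52839116  1.33869032  0.42435677]
```

View pics/w8.png

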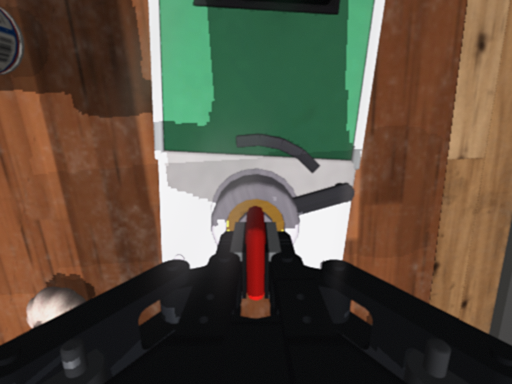

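The picture shows the hook (330,195) swung clear of the catch (240–315, 140–165), with 0.42 N m against the stop. I'll relax a little within the play and release gently.

```bash
python3 -m creep '[{"grip":0.3,"dp":[-0.05,0,0],"rotation":[-0.05,0,0]},{"grip":0.3,"dp":[-0.1,0,0],"rotation":[-0.08,0,0]},{"grip":0.3,"dp":[-0.1,0,0],"rotation":[-0.08,0,0]}]' 20
python3 - <<'E'
from h import *
tgt([0.5097,0.0241,0.141],1.426);print(bot.read_state()['torque'])
E
python3 -m creep '[{"grip":1.2,"dp":[0,0,0],"rotation":[0,0,0]},{"grip":2,"dp":[0,0,0],"rotation":[0,0,0]},{"grip":3,"dp":[0,0,0],"rotation":[0,0,0]},{"grip":3,"dp":[0,0,0],"rotation":[0,0,0]}]'
python3 - <<'E'
from h import *
tgt([0.5097,0.0241,0.141],1.426);print(bot.read_state()['torque'])
cap('wrist','w9')
E
```

```text
time: 9.67
tool_pos: [0.5096, 0.0215, 0.142]
tcp_rot: [1.191, 1.215, -1.188]
wrist_force: [-3.9, -3.2, 4.1]
width: 0.096
t 9.67 pos [0.5096 0.0215 0.142 ] dp [ 0.1   0.02 -0.26] q1,q6 [-0.005 -0.028] F [-3.9 -3.2  4.1] w 0.096
M y [1.    0.025 0.005] yaw_y 0.025 x [ 0.005 -0.003 -1.   ]
rot [-1.401  0.006 -0.002]
[-0.68633543  0.88151512  0.06216008]
time: 10.0
tool_pos: [0.5108, 0.0226, 0.1418]
tcp_rot: [1.195, 1.214, -1.186]
wrist_force: [-0.7, 0.8, -0.1]
width: 0.351
t 10.0 pos [0.5108 0.0226 0.1418] dp [ 0.08 -0.1  -0.15] q1,q6 [-0.004 -0.027] F [-0.7  0.8 -0.1] w 0.351
M y [1.    0.024 0.008] yaw_y 0.024 x [ 0.008 -0.001 -1.   ]
rot [-1.402  0.006 -0.006]
[-0.02842129 -0.03944888  0.00549434]
```

View pics/w9.png

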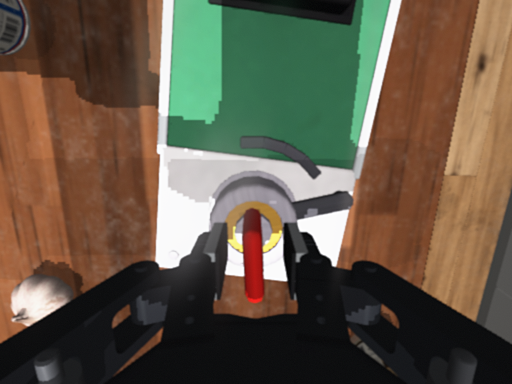

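The key stands free in the lock between the open pads ((255,255)), and the hook is off. I'll retreat straight up.

```bash
python3 -m creep '[{"grip":3,"dp":[-1,0,0],"rotation":[0,0,0]},{"grip":3,"dp":[-3,0,0],"rotation":[0,0,0]},{"grip":3,"dp":[-6,0,0],"rotation":[0,0,0]},{"grip":3,"dp":[-7,0,0],"rotation":[0,0,0]},{"grip":3,"dp":[-7,0,0],"rotation":[0,0,0]}]'
python3 - <<'E'
from h import *
tgt([0.520,0.119,0.16],-0.105)
cap('wrist','w10')
E
```

```text
time: 10.47
tool_pos: [0.5127, 0.0226, 0.2161]
tcp_rot: [1.198, 1.209, -1.181]
wrist_force: [0.2, 0.7, -1.0]
width: 0.348
t 10.47 pos [0.5127 0.0226 0.2161] dp [ 5.61  0.88 -9.63] q1,q6 [-0.004 -0.028] F [ 0.2  0.7 -1. ] w 0.348
M y [1.    0.024 0.015] yaw_y 0.024 x [ 0.015 -0.001 -1.   ]
rot [ 0.129  0.    -0.015]
```

View pics/w10.png

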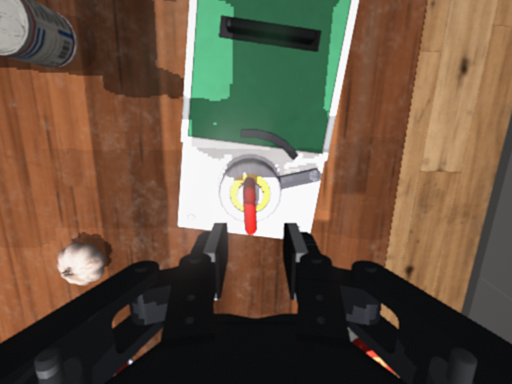

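The key stands in the lock ((250,205)). The hook makes 0.34 rad with the box's x axis, so the lock is at about 1.23 rad, its stop. Next: over to the bar at (270,33).

```bash
python3 -m creep '[{"grip":0,"dp":[0,0.3,-3.5],"rotation":[0.06,0,-0.015]},{"grip":0,"dp":[0,0.6,-7],"rotation":[0.13,0,-0.015]},{"grip":0,"dp":[2,0.88,-9.6],"rotation":[0.13,0,-0.015]},{"grip":0,"dp":[5,0.88,-9.6],"rotation":[0.13,0,-0.015]},{"grip":0,"dp":[5.6,0.88,-9.6],"rotation":[0.13,0,-0.015]}]'
python3 -m creep '[{"grip":0,"dp":[0,0,0],"rotation":[0,0,0]}]'
python3 - <<'E'
from h import *
tgt([0.520,0.119,0.107],-0.105)
cap('wrist','w11');cap('side','s11')
p=load('s11')['p'];cv2.imwrite('pics/s11c.png',cv2.resize(p[130:240,180:305],(680,600),interpolation=cv2.INTER_CUBIC)[:,:,::-1])
E
```

```text
time: 10.93
tool_pos: [0.5125, 0.1193, 0.1496]
tcp_rot: [1.274, 1.169, -1.3]
wrist_force: [-1.5, 0.2, -1.9]
width: 0.0
time: 11.02
tool_pos: [0.513, 0.1181, 0.1512]
tcp_rot: [1.276, 1.168, -1.301]
wrist_force: [-1.3, 0.0, -0.5]
width: 0.001
t 11.02 pos [0.513  0.1181 0.1512] dp [ 4.4   0.76 -0.18] q1,q6 [0.179 0.283] F [-1.3  0.  -0.5] w 0.001
M y [ 0.994 -0.105 -0.017] yaw_y -0.105 x [-0.017 -0.002 -1.   ]
rot [-0.     0.004  0.017]
```

View pics/w11.png

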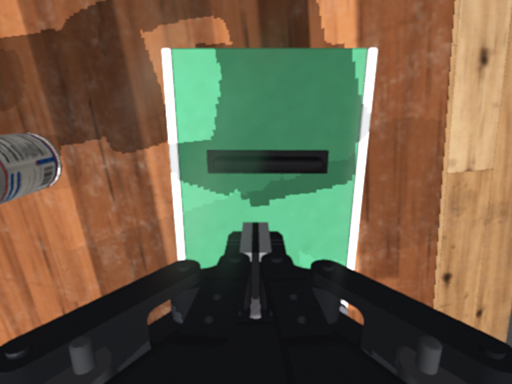

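View pics/s11c.png

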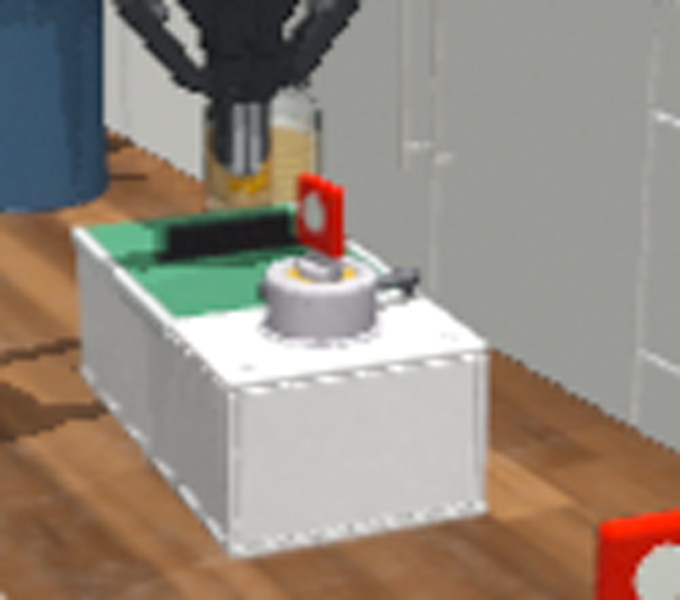

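The closed fingers are midway, in front of the bar (267,161), and the key stands upright with the hook aside. Now lower them.

```bash
python3 -m creep '[{"grip":0,"dp":[1.5,0.75,0],"rotation":[0,0,0.017]},{"grip":0,"dp":[3,0.75,0],"rotation":[0,0,0.017]},{"grip":0,"dp":[4,0.75,0],"rotation":[0,0,0.017]},{"grip":0,"dp":[4.3,0.75,0],"rotation":[0,0,0.017]},{"grip":0,"dp":[4.3,0.75,0],"rotation":[0,0,0.017]}]' 40
python3 - <<'E'
from h import *
tgt([0.520,0.119,0.107],-0.105)
E
```

```text
time: 11.53
tool_pos: [0.5235, 0.1172, 0.1123]
tcp_rot: [1.29, 1.149, -1.283]
wrist_force: [0.1, 0.4, -1.0]
width: -0.0
t 11.53 pos [0.5235 0.1172 0.1123] dp [ 0.53 -0.37 -0.14] q1,q6 [0.176 0.286] F [ 0.1  0.4 -1. ] w -0.0
M y [ 0.994 -0.107  0.008] yaw_y -0.107 x [ 0.008 -0.002 -1.   ]
rot [-0.002  0.002 -0.008]
```

```bash
python3 -m creep '[{"grip":0,"dp":[0.4,-0.1,0],"rotation":[0,0,-0.005]},{"grip":0,"dp":[0.4,-0.1,-1],"rotation":[0,0,-0.005]},{"grip":0,"dp":[0.4,-0.1,-2],"rotation":[0,0,-0.005]},{"grip":0,"dp":[0.4,-0.1,-3],"rotation":[0,0,-0.005]},{"grip":0,"dp":[0.4,-0.1,-4],"rotation":[0,0,-0.005]}]'
python3 - <<'E'
from h import *
tgt([0.520,0.119,0.107],-0.105)
cap('wrist','w12')
E
```

```text
time: 11.95
tool_pos: [0.5277, 0.1587, 0.109]
tcp_rot: [1.287, 1.152, -1.284]
wrist_force: [0.5, -2.9, 0.4]
width: -0.001
t 11.95 pos [0.5277 0.1587 0.109 ] dp [ 0.21 -0.35  4.03] q1,q6 [0.249 0.357] F [ 0.5 -2.9  0.4] w -0.001
M y [ 0.994 -0.105  0.005] yaw_y -0.106 x [ 0.005 -0.002 -1.   ]
rot [-0.001  0.002 -0.005]
```

View pics/w12.png

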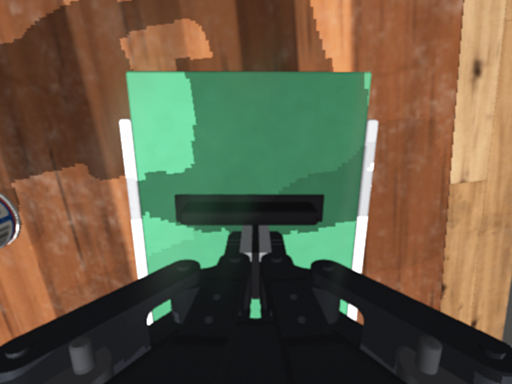

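The lid is moving: it protrudes past the white side walls (edge at row 72 against 120), at 3 N. Keep pushing.

```bash
python3 -m creep '[{"grip":0,"dp":[0,0,-1.2],"rotation":[0,0,0]},{"grip":0,"dp":[0,0,-2.4],"rotation":[0,0,0]},{"grip":0,"dp":[0,0,-3.6],"rotation":[0,0,0]},{"grip":0,"dp":[0,0,-4.8],"rotation":[0,0,0]},{"grip":0,"dp":[0,0,-6],"rotation":[0,0,0]}]'
python3 - <<'E'
from h import *
tgt([0.53,0.248,0.107],-0.105)
E
python3 -m creep '[{"grip":0,"dp":[0,0,-0.8],"rotation":[0,0,0]},{"grip":0,"dp":[0,0,-1.6],"rotation":[0,0,0]},{"grip":0,"dp":[0,0,-2],"rotation":[0,0,0]},{"grip":0,"dp":[0,0,-2.4],"rotation":[0,0,0]}]'
python3 - <<'E'
from h import *
tgt([0.53,0.248,0.107],-0.105)
E
```

```text
time: 12.42
tool_pos: [0.5338, 0.2188, 0.1086]
tcp_rot: [1.288, 1.153, -1.284]
wrist_force: [0.5, -3.7, 2.3]
width: -0.002
t 12.42 pos [0.5338 0.2188 0.1086] dp [ 0.16 -0.69 -2.87] q1,q6 [0.348 0.455] F [ 0.5 -3.7  2.3] w -0.002
M y [ 0.994 -0.106  0.004] yaw_y -0.106 x [ 0.004 -0.002 -1.   ]
rot [-0.001  0.001 -0.004]
time: 12.75
tool_pos: [0.5359, 0.2417, 0.1082]
tcp_rot: [1.287, 1.153, -1.285]
wrist_force: [0.5, -2.6, 1.8]
width: -0.003
t 12.75 pos [0.5359 0.2417 0.1082] dp [ 0.11 -0.65 -0.56] q1,q6 [0.383 0.491] F [ 0.5 -2.6  1.8] w -0.003
M y [ 0.994 -0.105  0.004] yaw_y -0.106 x [ 0.003 -0.002 -1.   ]
rot [-0.001  0.002 -0.004]
```

```bash
python3 -m creep '[{"grip":0,"dp":[0,0,-0.3],"rotation":[0,0,0]},{"grip":0,"dp":[0,0,-0.6],"rotation":[0,0,0]},{"grip":0,"dp":[0,0,-0.6],"rotation":[0,0,0]}]'
python3 -m creep '[{"grip":0,"dp":[0,0,-0.2],"rotation":[0,0,0]},{"grip":0,"dp":[0,0,-0.4],"rotation":[0,0,0]},{"grip":0,"dp":[0,0,-0.4],"rotation":[0,0,0]}]'
python3 - <<'E'
from h import *
tgt([0.53,0.248,0.107],-0.105)
E
```

```text
time: 13.0
tool_pos: [0.5364, 0.2476, 0.1081]
tcp_rot: [1.288, 1.154, -1.285]
wrist_force: [0.5, 0.1, 0.1]
width: -0.001
time: 13.25
tool_pos: [0.5366, 0.2502, 0.1081]
tcp_rot: [1.285, 1.153, -1.286]
wrist_force: [-0.2, -4.9, 1.6]
width: 0.0
t 13.25 pos [0.5366 0.2502 0.1081] dp [ 0.11 -0.64  0.29] q1,q6 [0.397 0.505] F [-0.2 -4.9  1.6] w 0.0
M y [ 0.994 -0.106  0.003] yaw_y -0.106 x [ 0.003 -0.004 -1.   ]
rot [-0.001  0.003 -0.003]
```

```bash
python3 -m creep '[{"grip":0,"dp":[0,0,-0.2],"rotation":[0,0,0]},{"grip":0,"dp":[0,0,-0.3],"rotation":[0,0,0]},{"grip":0,"dp":[0,0,-0.3],"rotation":[0,0,0]}]'
python3 - <<'E'
from h import *
tgt([0.53,0.248,0.107],-0.105)
cap('side','s13');cap('top','t13')
p=load('s13')['p'];q=load('t13')['p']
o=np.hstack([cv2.resize(p[120:240,150:290],(400,343),interpolation=cv2.INTER_CUBIC),cv2.resize(q[130:235,120:260],(400,300),interpolation=cv2.INTER_CUBIC)[:300].repeat(1,0) if 0 else cv2.resize(q[120:240,110:250],(400,343),interpolation=cv2.INTER_CUBIC)]);cv2.imwrite('pics/c13.png',o[:,:,::-1])
E
```

```text
time: 13.5
tool_pos: [0.5366, 0.2504, 0.1081]
tcp_rot: [1.281, 1.15, -1.289]
wrist_force: [-1.4, -15.2, 5.4]
width: 0.001
t 13.5 pos [0.5366 0.2504 0.1081] dp [ 0.11 -0.63  0.31] q1,q6 [0.399 0.51 ] F [ -1.4 -15.2   5.4] w 0.001
M y [ 0.994 -0.105  0.002] yaw_y -0.105 x [ 0.001 -0.009 -1.   ]
rot [-0.     0.008 -0.002]
```

View pics/c13.png

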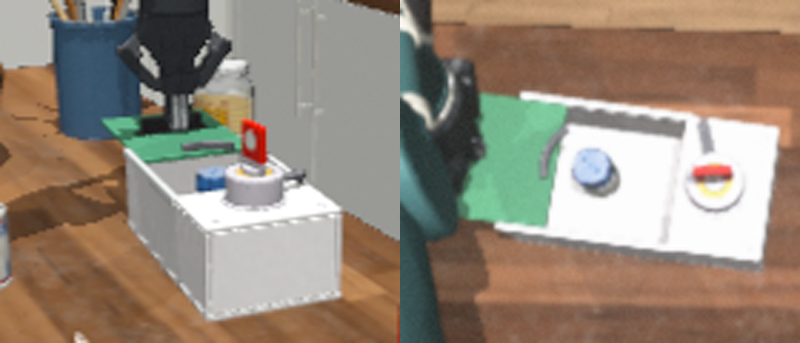

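At the end stop the force is 15 N with no more motion. The top picture shows the box open with the blue-capped pot at (592,168), and the key in the lock at (712,172). I'll back off and rise clear.

```bash
python3 -m creep '[{"grip":0,"dp":[0,0,0.8],"rotation":[0,0,0]},{"grip":0,"dp":[0,0,1.5],"rotation":[0,0,0]},{"grip":0,"dp":[-2,0,1.5],"rotation":[0,0,0]},{"grip":0,"dp":[-5,0,1.5],"rotation":[0,0,0]},{"grip":0,"dp":[-9,0,1.5],"rotation":[0,0,0]}]'
python3 -m creep '[{"grip":0,"dp":[-4,0,0],"rotation":[0,0,0]},{"grip":0,"dp":[-6,0,0],"rotation":[0,0,0]},{"grip":0,"dp":[-6,0,0],"rotation":[0,0,0]},{"grip":0,"dp":[-6,0,0],"rotation":[0,0,0]}]'
python3 - <<'E'
from h import *
tgt([0.53,0.248,0.107],-0.105)
cap('side','s14');cap('top','t14')
z=load('t14');W=world(z);i=z['p'].astype(int)
m=(W[:,:,2]>.07)&(W[:,:,2]<.1)&(i[:,:,1]-i[:,:,0]>25);m[:140]=0;m[225:]=0;m[:,260:]=0
b=np.array([.1045,.9945]);c=np.array([.515,.098])
s=(W[m][:,:2]-c)@b;print('lid near-edge along box y',np.percentile(s,[0.5,50,99.5]))
z0=load('top0');W0=world(z0);i0=z0['p'].astype(int)
m=(W0[:,:,2]>.07)&(W0[:,:,2]<.1)&(i0[:,:,1]-i0[:,:,0]>25);m[:140]=0;m[225:]=0;m[:,260:]=0
print('before',np.percentile((W0[m][:,:2]-c)@b,[.5,50,99.5]))
r=(i[:,:,0]-i[:,:,1]>90)&(W[:,:,2]>.12)&(W[:,:,2]<.2);r[:150]=0;r[215:]=0;r[:,:195]=0;r[:,250:]=0
P=W[r];print('key',len(P),P.mean(0),P[:,2].max(),cv2.minAreaRect(P[:,:2].astype(np.float32)))
p=load('s14')['p'];q=z['p']
o=np.hstack([cv2.resize(p[120:290,150:390],(400,283),interpolation=cv2.INTER_CUBIC),cv2.resize(q[110:230,110:280],(400,283),interpolation=cv2.INTER_CUBIC)]);cv2.imwrite('pics/c14.png',o[:,:,::-1])
E
```

```text
time: 14.02
tool_pos: [0.5327, 0.2385, 0.1955]
tcp_rot: [1.283, 1.157, -1.291]
wrist_force: [-0.1, 0.6, -0.8]
width: 0.0
time: 14.35
tool_pos: [0.5362, 0.2402, 0.2605]
tcp_rot: [1.291, 1.152, -1.281]
wrist_force: [0.4, -0.5, -0.2]
width: 0.001
t 14.35 pos [0.5362 0.2402 0.2605] dp [15.35 -0.81 -0.69] q1,q6 [0.38  0.487] F [ 0.4 -0.5 -0.2] w 0.001
M y [ 0.994 -0.106  0.008] yaw_y -0.106 x [ 0.008  0.001 -1.   ]
rot [-0.001 -0.002 -0.008]
lid near-edge along box y [0.07702766 0.13524356 0.21232411]
before [-0.03677155  0.04042859  0.12285212]
key 38 [0.50728293 0.02140715 0.16049189] 0.16517428581209814 ((0.5076804757118225, 0.021296316757798195), (0.00823366641998291, 0.030390791594982147), 7.598990440368652)
```

View pics/c14.png

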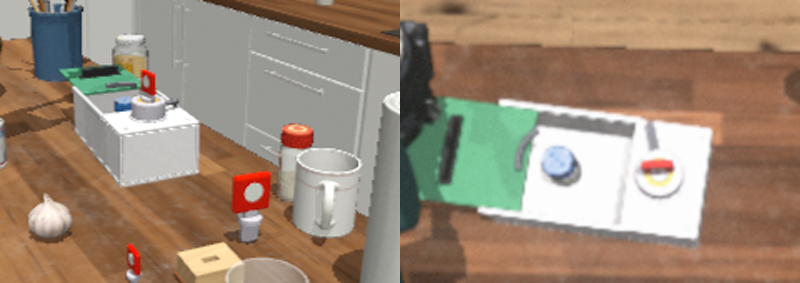

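View pics/t14.png

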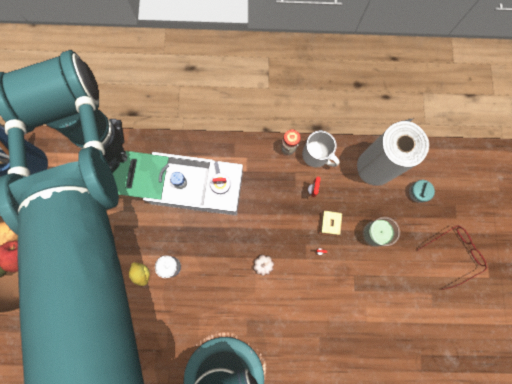

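The lid has moved 114 mm. The key top is at z 0.160, the value for fully home, the mug (320,148) and jar (291,140) have not moved, and the gripper is clear. I'm handing in.

```bash
python3 -c "
from workcell import bot
print(bot.finish_job())"
```

```text
the job is handed in; nothing more can be done
None
```

I took the middle-sized red key from its stand, pushed it home in the lock and turned it clockwise to its stop. I then let go of it and pushed the green lid open by its bar. I handed the job in at about 14.5 s of the 51 s; `finish_job` gave no verdict.

What my last checks showed:
- **Key:** its shoulder rested on the lock face with about 10 N, and its top reads 0.160 m, the value for fully home. It still stands in the lock, let go.
- **Lock:** the turn stopped at 0.42 N m, and the hook's angle in the picture gives about 1.23 rad, off the catch.
- **Lid:** it travelled 114 mm and met the end stop at 15 N.
- **Pot:** it looks upright in the open box, judged from the pictures only.
- **Mug and spice jar:** they are at the same places in the first and last top pictures.
- **Gripper:** it is about 150 mm above the lid and touches nothing.

No check failed. The wrist and top cameras disagreed by 2–3 mm on the lock's position, so I aligned the key from single wrist pictures showing both key and slot.

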